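Set the polariscope ring to the marked reading and press its lamp button

ROBOT

A 6-joint arm with a two-finger parallel gripper is mounted at the origin on the work surface. World frame = base frame: x ahead of the robot, y to its left, z up, the work surface at z = 0. Lengths are in m, angles in rad, forces in N, time in s.
With the tool pointing down it reaches from about 0.25 to 0.725 m from the base axis. Payload 4 kg.
Tool frame: the origin (TCP) lies midway between the tips of the shut fingers; the grasp point (between the pads) lies 19 mm behind it; z points along the fingers, y is the line along which they close (so a half turn about z gives the same grasp; the last joint's range is limited). The gripper opens to 85 mm and grips with 20 to 120 N. Pads are 22 mm wide; open, the fingers measure 114 mm over their backs; the gripper's body (76 mm by 85 mm) begins 54 mm behind the grasp point. The pads swing forward as they close: fully open they stand 13 mm farther back than shut.
Start: joints at [1.312, 0.241, 0.005, 1.335, 0, 1.571], TCP at [0.128, 0.483, 0.231] pointing down, gripper open.
Joint ranges: [-2.72, 2.72], [-1.05, 1.87], [-1.09, 1.28], [-1.99, 2.15], [-1.42, 1.44], [-3.14, 3.14]. Speed limits (rad/s): [2.79, 2.79, 3.14, 3.14, 3.14, 3.14].

INTERFACE

Orientations are given as a unit quaternion [x, y, z, w].
In Python, from workcell import monitor, vision, job gives the robot as it stands.
- The arm moves only by the tool move_arm, never from a script. Its argument "moves" is a list that holds one entry, the list of rows, each a list of 5 numbers: the shift along the world's x, y, z in m, then the turn about the world's z in degrees, then the opening in per cent of the stroke, from 0 (shut) to 100 (fully open). In form: [[[x, y, z, turn, gripper], ...]]. A call has 1 to 5 rows; each row is the pose to reach, as a shift and turn from the pose commanded when the call began; what a row does not reach only later rows make up. A row lasts 1/8 s, in which the tool goes at most 62.5 mm and 10.7 degrees, less where a joint would pass 70% of its speed; a pose out of reach is approached as far as the arm can. A call with a gripper value outside its range is refused whole. The fingers move at their own pace and stop on an object; the grip force is fixed at half the most. Time passes only in rows, so rows that repeat a pose let the fingers close. It gives the time, the measured TCP pose, the force, the opening and the grip force at its end, in the units of the state.
- monitor.get_obs(): the state, without advancing time (a new reading comes with each control period).
- vision.camera(name): name is "scene" or "side" or "wrist"; returns a dict with "color" (420x560x3 uint8, red, green, blue), "camera_matrix" (3x3 intrinsics, pixels), "eye" and "attitude" of the camera in the world; the wrist camera has in their place "hand_eye" (4x4, takes a point from camera to tool coordinates, whose origin is the TCP and whose axes are the flange's). Camera axes: x right, y up, looking along -z (the intrinsics and any distortion apply to the point x, -y, -z); pixel columns grow to the right and rows downward; lengths in m; the calibration is good to about 2 mm. A picture is of the moment at which its call begins: read the wrist's pose just before it. There is no depth.
- job.job_done(): hands the job in; it is judged then, once.
The state is a dict: "clock": time; "joint_pos": joint angles; "joint_vel": joint speeds; "tau": joint torques, N m; "eef_pos": TCP position; "tool_rot": TCP orientation; "ft_force": force on the tool from outside, world axes, zero at the start; "ft_torque": the same for the moment, N m; "grip_width": finger opening in m; "grasp_force": force on a finger pad.
Only numpy, scipy, OpenCV 4.12 (cv2) and the standard library are available. Lean on these libraries where they do the work, as an engineer would, in place of code of your own. Each camera call takes 0.05 s, during which the arm holds its last target. There are 200 camera calls.

TASK

On the white light-box stand, gently push the upright post of the ring's lever around the dial until the lever's pointer lines up with the small block-shaped tab clipped to the dial's rim. Then press the round lamp button on its separate little box all the way down and let go. Leave the tab where it is, and leave the jar in the middle, the bottles and the tin beside the stand standing where they are: nothing is picked up.

Things in the scene. Friction and masses are not known exactly. Their poses are not given: they have to be found in the camera images.
- stand: Fixed white light box, 240 x 240 x 45 mm. Origin: centre of its underside on the table; dial and ring turn about the vertical through it. Lever and scale lie on its -x side, towards the robot. On top: a fixed white dial (radius 115 mm, top at 49 mm) ticked every 10 degrees, a fixed white centre disc (radius 38, top at 58 mm) and the black ring (radius 40 to 60, top at 60 mm).
- lever (a joint): Angle (rad) of the black ring with its dark steel lever. 0: the lever points along the stand's -x; grows counterclockwise seen from above; stops at -1.3 and 1.3. Friction only, about 0.1 N m (some 1.5 N at the post): it stays where it is left. It starts between -1.15 and -0.75, always at a smaller value than the tab.
- post (a point): Top centre of the upright dark steel post on the lever, the part to push: 14 mm diameter, 78 mm from the ring's axis, from 59 mm to 95 mm above the table. The flat lever arm under it is 12 mm wide, 56 to 59 mm high on top.
- pointer_tip (a point): Outer end of the lever's pointer (6 mm wide), 98 mm from the ring's axis, straight out beyond the post, 55 mm above the table.
- tab (a joint): Angle (rad) of the dark steel tab on the dial's rim, same zero and direction as joint lever; the ring is set when joint lever equals it. It starts between -0.15 and 1.0. Stiff; not to be moved.
- tab_mark (a point): The point where the pointer's tip has to come: on the tab's centre line, 98 mm from the ring's axis, 55 mm above the table, just inside the tab's 6 mm wide tooth. The tab itself is 16 mm wide and lies 99 to 120 mm from the axis, its top 59 mm above the table.
- button_top (a point): Top centre of the lamp button, a grey disc of 36 mm diameter that is pressed straight down; 54 mm above the table when up, 46 mm fully down. It stands in a round white collar (52 mm diameter, top 42 mm high) on a fixed flat grey box, 90 x 70 x 30 mm, to the left or right of the stand.
- button (a joint): Travel of the lamp button (m): 0 released, 0.008 fully down. Its spring takes about 4 N fully down and brings it back up.
- sample_jar: Loose small amber jar with a white lid, 40 mm diameter, 45 mm tall, standing on the stage disc in the middle of the ring (its top 103 mm above the table). Origin: centre of its underside.
- bottle_a: Loose amber dropper bottle with a blue cap, 42 mm diameter, 112 mm tall, on the left (+y) of the stand. Origin: centre of its underside.
- bottle_b: Another such bottle, on the right of the stand.
- tin: Loose flat closed aluminium tin, 72 x 52 x 38 mm tall, beside the stand opposite to the button box. Origin: centre of its underside.
Mind the look-alikes: they are no part of the job. There is more than one size of the sample_jar; the one meant has the size given above.

How it is judged:
By the outcome, as a careful person would: the job done as asked, in the order asked, and still so for the second after the job is handed in, with the robot touching nothing.
It also fails if it takes over 53 s, if anything falls off the work surface, if the arm or the gripper's body presses on something with over 40 N, if the wrist force passes 120 N, or if a joint passes its speed limit or range.

## Working session

There is one attempt and no reset: what is moved stays moved. The work goes in short steps, Python scripts to look and compute and a tool call to move; the robot and the scene stay as the last step left them, time stands still between calls to the robot, and variables do not carry over. Pictures are saved under pics/ and viewed, at most 10 in all, crops included, and the job is handed in when it is done.

Besides the shell and the picture viewer there is one more tool, called after "Emit:" as name([rows], argument=value, ...), one row to a line, values as JSON. move_arm: Moves the arm, as the interface text tells. Its arguments: {"type":"object","properties":{"moves":{"type":"array","items":{"type":"array","items":{"type":"array","items":{"type":"number"}}}}},"required":["moves"]}

```bash
mkdir -p pics; cat > h.py <<'E'
import numpy as np, cv2
from workcell import monitor, vision, job
from scipy.spatial.transform import Rotation as R
def rot(a):
    a=np.array(a,float)
    return a if a.shape==(3,3) else R.from_quat(a).as_matrix()
def cam(name):
    o=monitor.get_obs(); c=vision.camera(name)
    if name=='wrist':
        H=np.array(c['hand_eye']); Rt=rot(o['tool_rot'])
        c['R']=Rt@H[:3,:3]; c['p']=Rt@H[:3,3]+np.array(o['eef_pos'])
    else: c['R']=rot(c['attitude']); c['p']=np.array(c['eye'])
    c['K']=np.array(c['camera_matrix']); return c
def save(c,f): cv2.imwrite(f,c['color'][:,:,::-1])
def ray(c,u,v):
    d=np.linalg.inv(c['K'])@[u,v,1.]; return c['R']@[d[0],-d[1],-d[2]]
def onz(c,u,v,z):
    d=ray(c,u,v); return c['p']+d*(z-c['p'][2])/d[2]
def proj(c,P):
    q=c['R'].T@(np.array(P)-c['p']); q=c['K']@[q[0],-q[1],-q[2]]; return q[:2]/q[2]
E
python3 - <<'E'
from h import *
o=monitor.get_obs(); print(o)
for n in ['scene','side','wrist']:
    c=cam(n); save(c,f'pics/{n}0.png'); print(n,c['p'],c['R'].round(3).tolist(),c['K'].tolist(),[k for k in c])
    np.savez(f'{n}0.npz',R=c['R'],p=c['p'],K=c['K'],color=c['color'])
E
```

```text
{'clock': 0.0, 'joint_pos': array([ 1.31201142e+00,  2.41368685e-01,  3.72482729e-03,  1.33517096e+00,
       -6.11712028e-06,  1.57077090e+00]), 'joint_vel': array([ 0.00100486,  0.00033304,  0.00039497, -0.00032545, -0.00069683,
        0.00018897]), 'tau': array([ 2.16594572e-04, -3.72318721e+01,  2.52405488e+01,  1.68782490e-02,
       -8.82400150e-05, -6.00460854e-07]), 'eef_pos': array([0.1277962 , 0.48275106, 0.23043528]), 'tool_rot': array([ 1.29019020e-01,  9.91641606e-01, -1.00120152e-03, -1.27204374e-04]), 'ft_force': array([ 0.79506794,  0.66585778, -0.36972644]), 'ft_torque': array([-0.04954175,  0.00770282, -0.00957166]), 'grasp_force': 0.0, 'grip_width': 0.0851246466185922}
scene [1.14503837 0.35008956 0.85330468] [[-0.513, -0.644, 0.567], [0.858, -0.374, 0.351], [-0.014, 0.667, 0.745]] [[497.38284397630275, 0.0, 281.9857246915829], [0.0, 497.38284397630275, 209.07082694879125], [0.0, 0.0, 1.0]] ['color', 'camera_matrix', 'eye', 'attitude', 'R', 'p', 'K']
side [ 0.1020324  -0.65005362  0.81005469] [[0.814, 0.399, -0.422], [-0.581, 0.546, -0.604], [-0.01, 0.737, 0.676]] [[500.4837698485226, 0.0, 274.01113335920957], [0.0, 500.4837698485226, 206.2515413598734], [0.0, 0.0, 1.0]] ['color', 'camera_matrix', 'eye', 'attitude', 'R', 'p', 'K']
wrist [0.05370186 0.50283835 0.37312452] [[0.257, -0.922, -0.289], [0.967, 0.244, 0.079], [-0.002, -0.3, 0.954]] [[298.4606949383939, 0.0, 280.85853030527244], [0.0, 298.4606949383939, 208.14250797061828], [0.0, 0.0, 1.0]] ['color', 'camera_matrix', 'hand_eye', 'R', 'p', 'K']
```

View pics/scene0.png

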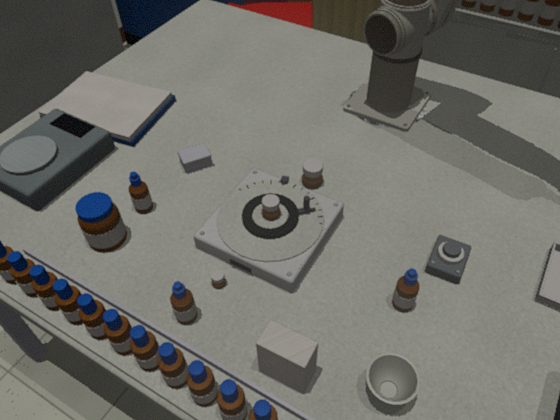

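View pics/side0.png

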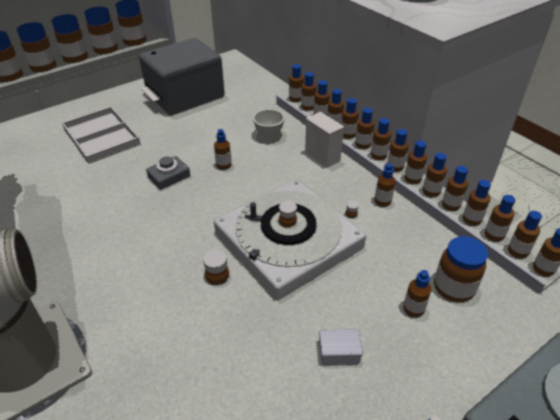

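The scene view has the stand at about (270,222), the lever post at (307,203), the tab at (285,180) and the button box at (450,253). In the side view, the post is at (252,210), the tab at (254,254) and the button at (167,163).

```bash
python3 - <<'E'
from h import *
a=cv2.imread('pics/scene0.png');b=cv2.imread('pics/side0.png')
A=cv2.resize(a[160:290,190:350],None,fx=4,fy=4,interpolation=cv2.INTER_CUBIC)[:, :]
B=cv2.resize(b[180:295,205:370],None,fx=4,fy=4,interpolation=cv2.INTER_CUBIC)
im=np.zeros((600,800,3),np.uint8)
A=cv2.resize(a[165:285,195:345],(400,320),interpolation=cv2.INTER_CUBIC);B=cv2.resize(b[180:292,210:370],(400,280),interpolation=cv2.INTER_CUBIC)
im[:320,:400]=A; im[:280,400:]=B
# button crops
im[320:600,:400]=cv2.resize(a[228:284,415:495],(400,280),interpolation=cv2.INTER_CUBIC)
im[320:600,400:]=cv2.resize(b[145:201,130:210],(400,280),interpolation=cv2.INTER_CUBIC)
cv2.imwrite('pics/m1.png',im)
for n,pts in dict(scene=[('ring',270,216,.06),('post',307,198,.095),('tab',285,179,.059),('btn',452,247,.054),('botA',404,303,0),('tin',195,160,.038)],side=[('ring',289,223,.06),('post',252,204,.095),('tab',254,253,.059),('btn',167,161,.054),('botA',223,163,0),('tin',340,338,.038)]).items():
    z=np.load(n+'0.npz'); c={k:z[k] for k in z}
    for q in pts: print(n,q[0],onz(c,*q[1:]).round(4))
E
```

```text
scene ring [ 0.5708 -0.0355  0.06  ]
scene post [0.515 0.022 0.095]
scene tab [ 0.4585 -0.0652  0.059 ]
scene btn [0.4529 0.321  0.054 ]
scene botA [0.5875 0.282  0.    ]
scene tin [ 0.4934 -0.2981  0.038 ]
side ring [ 0.5658 -0.0419  0.06  ]
side post [0.5152 0.0223 0.095 ]
side tab [ 0.4578 -0.0686  0.059 ]
side btn [0.4562 0.3183 0.054 ]
side botA [0.5975 0.2914 0.    ]
side tin [ 0.4784 -0.31    0.038 ]
```

View pics/m1.png

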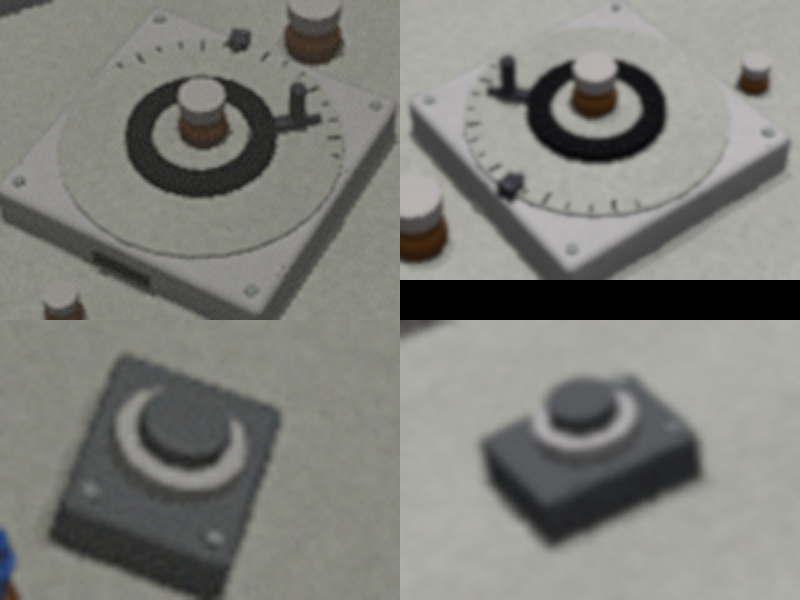

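Emit:
move_arm([
  [[0.05,-0.04,0,-7,0],[0.1,-0.08,0,-14,0],[0.15,-0.12,0,-21,0],[0.19,-0.17,0,-28,0],[0.22,-0.22,0,-34,0]],
])

```text
clock: 0.78
eef_pos: [0.3483, 0.2633, 0.231]
tool_rot: [0.415, 0.91, 0.0, 0.0]
ft_force: [1.1, 0.2, -0.3]
grip_width: 0.0001
grasp_force: 0.0
```

Emit:
move_arm([
  [[0.04,-0.045,0,0,0],[0.08,-0.09,0,0,0],[0.12,-0.135,0,0,0],[0.16,-0.18,0,0,0],[0.19,-0.22,0,0,0]],
])

```text
clock: 1.4
eef_pos: [0.5382, 0.0429, 0.2308]
tool_rot: [0.414, 0.91, -0.0, -0.0]
ft_force: [0.3, -0.1, 0.2]
grip_width: -0.0002
grasp_force: 0.0
```

Emit:
move_arm([
  [[0,0,0,0,0],[0,0,0,0,0]],
])

```text
clock: 1.65
eef_pos: [0.5364, 0.0449, 0.2307]
tool_rot: [0.414, 0.91, -0.0, -0.001]
ft_force: [0.3, 0.3, -0.2]
grip_width: 0.0001
grasp_force: 0.0
```

```bash
python3 - <<'E'
from h import *
o=monitor.get_obs(); print(o['clock'],o['eef_pos'],o['tool_rot'],o['ft_force'],o['joint_pos'])
c=cam('wrist'); save(c,'pics/w1.png'); np.savez('w1.npz',R=c['R'],p=c['p'],K=c['K'])
C=(.568,-.039)
for P in [(*C,.06),(.515,.022,.095),(.458,-.067,.059)]: print(proj(c,P))
E
```

```text
1.65 [0.53644446 0.04488351 0.23070325] [ 4.13570114e-01  9.10471852e-01 -2.14891917e-04 -8.48690651e-04] [ 0.29573635  0.28265767 -0.15580151] [8.32187892e-02 3.18554897e-01 1.09043892e-01 1.36297670e+00
 4.52839079e-04 9.35962262e-01]
[254.18605025 259.34036776]
[248.98784354 200.8234035 ]
[162.24978889 217.40060325]
```

View pics/w1.png

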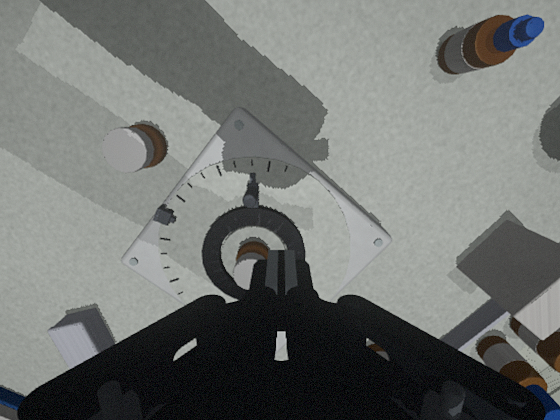

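The wrist view shows the ring (outer left 202,252; top 253,206; right 304,250), the post top near (249,200), the pointer tip near (252,176) and the tab near (165,215). The way down behind the post is clear.

```bash
python3 - <<'E'
from h import *
from scipy.optimize import least_squares
z=np.load('w1.npz'); c={k:z[k] for k in z}
img=cv2.imread('pics/w1.png'); g=img.max(2).astype(float)
C0=np.array([.568,-.039]); pts=[]
for a in np.radians(np.arange(0,360,4)):
    rs=np.arange(.048,.072,.0005)
    uv=np.array([proj(c,(C0[0]+r*np.cos(a),C0[1]+r*np.sin(a),.06)) for r in rs])
    if uv[:,1].max()>285 or (uv[:,0].max()>262 and uv[:,1].max()>250): continue
    v=cv2.remap(g.astype(np.float32),uv[:,:1].astype(np.float32),uv[:,1:].astype(np.float32),1).ravel()
    d=np.diff(v); i=d.argmax()
    if d[i]>2: pts.append(C0+rs[i]*np.array([np.cos(a),np.sin(a)]))
pts=np.array(pts)
f=least_squares(lambda p:np.hypot(*(pts-p).T)-.06,C0,loss='soft_l1',f_scale=.001)
print(len(pts),f.x,np.abs(f.fun).mean())
C=f.x
for n,u,v,h in [('post',249,200,.095),('tip',252,176,.055),('tab',165,214,.059)]:
    P=onz(c,u,v,h); d=P[:2]-C; print(n,P,np.hypot(*d),np.degrees(np.arctan2(-d[1],-d[0])))
print('tcp',proj(c,monitor.get_obs()['eef_pos']))
def cr(x0,y0,x1,y1): return cv2.resize(img[y0:y1,x0:x1],None,fx=4,fy=4,interpolation=cv2.INTER_CUBIC)
cv2.imwrite('pics/w1c.png',cr(140,145,330,285))
E
```

```text
49 [ 0.56392543 -0.03534567] 0.0007862139608216393
post [0.51448314 0.02265074 0.095     ] 0.07621105051492881 -49.55220675714652
tip [0.50390498 0.03416768 0.055     ] 0.09183986370714614 -49.19143206660469
tab [ 0.45803282 -0.06166043  0.059     ] 0.10911329366721827 13.955550521107002
tcp [281.34213996 264.63834206]
```

View pics/w1c.png

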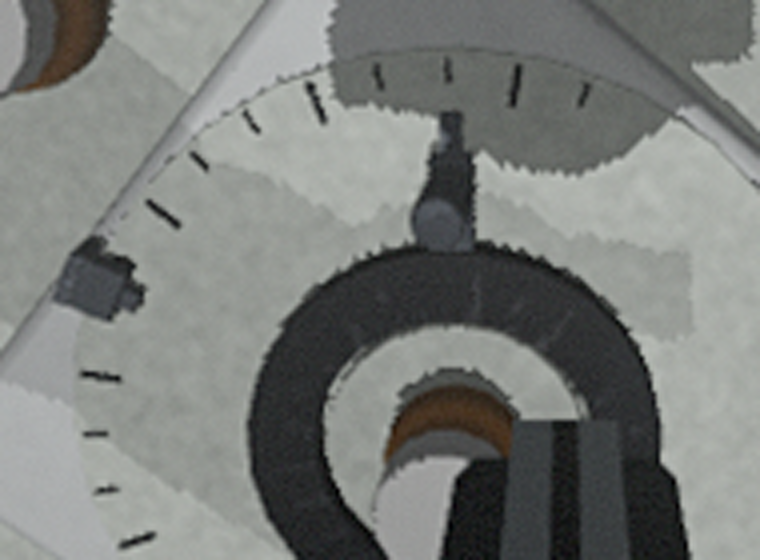

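The crop confirms the angles: lever about -50°, tab about +14°, with the post at (249,201) and the tab at (165,216). Lowering the shut fingers behind the post.

Emit:
move_arm([
  [[0.001,0,-0.045,0,0],[0.001,0,-0.09,0,0],[0.001,0,-0.13,0,0],[0.001,0,-0.155,0,0],[0.001,0,-0.16,0,0]],
])

```text
clock: 2.33
eef_pos: [0.5358, 0.0461, 0.0698]
tool_rot: [0.412, 0.911, -0.001, -0.002]
ft_force: [-0.5, 0.7, 0.2]
grip_width: -0.0003
grasp_force: 0.0
```

Emit:
move_arm([
  [[0,0,0,0,0]],
])

```text
clock: 2.45
eef_pos: [0.5381, 0.0457, 0.072]
tool_rot: [0.413, 0.911, 0.0, 0.0]
ft_force: [0.9, -0.5, 1.1]
grip_width: -0.0001
grasp_force: 0.0
```

```bash
cat > plan.py <<'E'
from h import *
C=np.array([.565,-.036]); 
def tcp(th,s):
    th=np.radians(th); return C+.078*np.array([-np.cos(th),-np.sin(th)])-s*np.array([np.sin(th),-np.cos(th)])
E
python3 - <<'E'
from plan import *
o=monitor.get_obs(); p=o['eef_pos']; x,y=o['tool_rot'][:2]
print(p,'yaw',np.degrees(np.arctan2(2*y*y-1,2*x*y)),o['ft_force'])
prev=p[:2]
for th in [-50,-47,-42,-36,-30,-24,-18,-12,-6,0,4,6,8,10,12,14]:
    q=tcp(th,.0215); print(th,(q-p[:2]).round(4),q.round(4))
E
```

```text
[0.53808839 0.04573857 0.07203477] yaw 41.25851676124916 [ 0.85906818 -0.54615474  1.06198704]
-50 [-0.0068 -0.0082] [0.5313 0.0376]
-47 [-0.0106 -0.01  ] [0.5275 0.0357]
-42 [-0.0167 -0.0136] [0.5214 0.0322]
-36 [-0.0236 -0.0185] [0.5145 0.0272]
-30 [-0.0299 -0.0241] [0.5082 0.0216]
-24 [-0.0356 -0.0304] [0.5025 0.0154]
-18 [-0.0406 -0.0372] [0.4975 0.0086]
-12 [-0.0449 -0.0445] [0.4932 0.0012]
-6 [-0.0484 -0.0522] [ 0.4897 -0.0065]
0 [-0.0511 -0.0602] [ 0.487  -0.0145]
4 [-0.0524 -0.0657] [ 0.4857 -0.02  ]
6 [-0.0529 -0.0685] [ 0.4852 -0.0228]
8 [-0.0533 -0.0713] [ 0.4848 -0.0256]
10 [-0.0536 -0.0741] [ 0.4845 -0.0284]
12 [-0.0539 -0.0769] [ 0.4842 -0.0312]
14 [-0.054  -0.0797] [ 0.4841 -0.034 ]
```

Emit:
move_arm([
  [[-0.0035,-0.004,0,0,0],[-0.007,-0.008,0,0,0],[-0.0105,-0.01,0,2,0],[-0.0135,-0.012,0,4.5,0],[-0.0165,-0.0135,0,7,0]],
])

```text
clock: 3.08
eef_pos: [0.5223, 0.0313, 0.0724]
tool_rot: [0.356, 0.934, 0.001, 0.001]
ft_force: [1.6, 1.0, 0.7]
grip_width: 0.0003
grasp_force: 0.7
```

Emit:
move_arm([
  [[-0.0035,-0.0025,0,3,0],[-0.007,-0.005,0,6,0],[-0.01,-0.0075,0,9,0],[-0.013,-0.0105,0,12,0],[-0.016,-0.0135,0,15,0]],
])

```text
clock: 3.7
eef_pos: [0.5061, 0.0179, 0.0723]
tool_rot: [0.231, 0.973, 0.001, 0.001]
ft_force: [0.8, 0.1, 0.6]
grip_width: -0.0001
grasp_force: 0.7
```

```bash
python3 - <<'E'
from plan import *
o=monitor.get_obs(); p=o['eef_pos']; x,y=o['tool_rot'][:2]
print(p,'yaw',np.degrees(np.arctan2(2*y*y-1,2*x*y)),o['ft_force'])
c=cam('wrist'); save(c,'pics/w2.png'); np.savez('w2.npz',R=c['R'],p=c['p'],K=c['K'])
cv2.imwrite('pics/w2c.png',cv2.resize(c['color'][60:340,100:460,::-1],None,fx=2,fy=2,interpolation=cv2.INTER_CUBIC))
E
```

```text
[0.50606569 0.01786074 0.07231038] yaw 63.258413297376286 [0.76418042 0.12711382 0.61415867]
```

View pics/w2c.png

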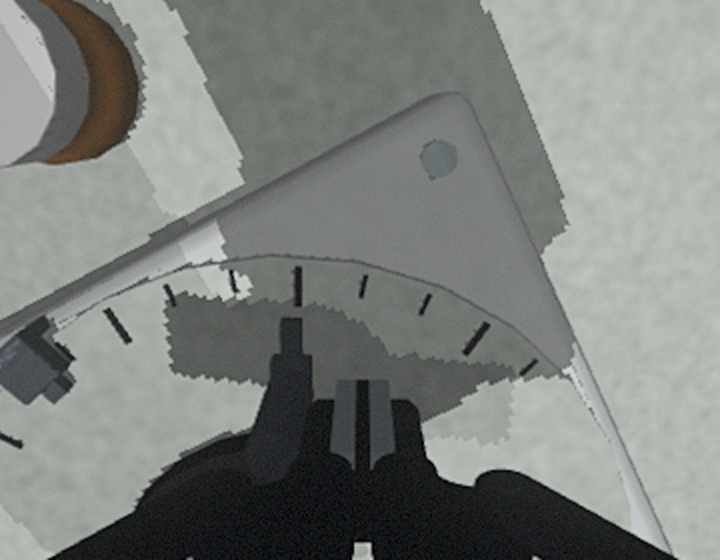

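The lever is following: pointer tip at (245.5,220), tab tooth tip near (133,253), and the finger just beside the post.

```bash
python3 - <<'E'
from plan import *
z=np.load('w2.npz'); c={k:z[k] for k in z}
for n,u,v,h in [('tip',245.5,220,.055),('tabtop',100+30/2,60+362/2,.059),('tooth',100+64/2,60+385/2,.057)]:
    P=onz(c,u,v,h); d=P[:2]-C; print(n,P,np.hypot(*d),np.degrees(np.arctan2(-d[1],-d[0])))
p=monitor.get_obs()['eef_pos']
for th in [-25,-22,-19,-16,-13,-10,-7,-4,-1,2,5,8,10,12,14]:
    q=tcp(th,.0215); print(th,(q-p[:2]).round(4))
E
```

```text
tip [0.4796698  0.00867015 0.055     ] 0.09631544762547821 -27.63194549970169
tabtop [ 0.4563332  -0.06233883  0.059     ] 0.11181326861977015 13.624684358584421
tooth [ 0.46697156 -0.05935591  0.057     ] 0.10077238024548234 13.40123820353678
-25 [-0.0023 -0.001 ]
-22 [-0.005  -0.0043]
-19 [-0.0075 -0.0077]
-16 [-0.0098 -0.0113]
-13 [-0.0119 -0.0149]
-10 [-0.0138 -0.0187]
-7 [-0.0155 -0.0226]
-4 [-0.017  -0.0266]
-1 [-0.0183 -0.0306]
2 [-0.0194 -0.0347]
5 [-0.0203 -0.0388]
8 [-0.0209 -0.043 ]
10 [-0.0213 -0.0458]
12 [-0.0215 -0.0486]
14 [-0.0216 -0.0514]
```

Emit:
move_arm([
  [[-0.0025,-0.001,0,2,0],[-0.005,-0.0045,0,5,0],[-0.0075,-0.0075,0,8,0],[-0.01,-0.011,0,11,0],[-0.012,-0.015,0,14,0]],
])

```text
clock: 4.38
eef_pos: [0.4937, 0.0029, 0.0717]
tool_rot: [0.111, 0.994, 0.0, 0.0]
ft_force: [-0.2, 1.6, 1.2]
grip_width: -0.0002
grasp_force: 0.7
```

Emit:
move_arm([
  [[-0.002,-0.0035,0,3,0],[-0.0035,-0.0075,0,6,0],[-0.005,-0.0115,0,9,0],[-0.0065,-0.0155,0,12,0],[-0.0075,-0.0195,0,15,0]],
])

```text
clock: 5.0
eef_pos: [0.4858, -0.0166, 0.0716]
tool_rot: [-0.02, 1.0, 0.0, 0.0]
ft_force: [-1.1, 0.8, 1.2]
grip_width: 0.0002
grasp_force: 0.7
```

Emit:
move_arm([
  [[-0.0005,-0.002,0,2,0],[-0.001,-0.004,0,3,0],[-0.0015,-0.006,0,4,0],[-0.0015,-0.0075,0,5,0],[-0.0015,-0.0075,0,5,0]],
])

```text
clock: 5.62
eef_pos: [0.4844, -0.0243, 0.0712]
tool_rot: [-0.062, 0.998, -0.0, -0.0]
ft_force: [-0.9, 0.8, 0.9]
grip_width: 0.0003
grasp_force: 0.4
```

```bash
python3 - <<'E'
from plan import *
o=monitor.get_obs(); p=o['eef_pos']; x,y=o['tool_rot'][:2]
print(p,'yaw',np.degrees(np.arctan2(2*y*y-1,2*x*y)),o['ft_force'])
c=cam('wrist'); save(c,'pics/w3.png'); np.savez('w3.npz',R=c['R'],p=c['p'],K=c['K'])
print(proj(c,(*tcp(14,0),.055)))
cv2.imwrite('pics/w3c.png',cv2.resize(c['color'][160:300,180:320,::-1],None,fx=4,fy=4,interpolation=cv2.INTER_CUBIC))
E
```

```text
[ 0.48439246 -0.02433776  0.07122886] yaw 97.16404502559179 [-0.86924165  0.83888199  0.88141335]
[228.10937183 253.59658145]
```

View pics/w3c.png

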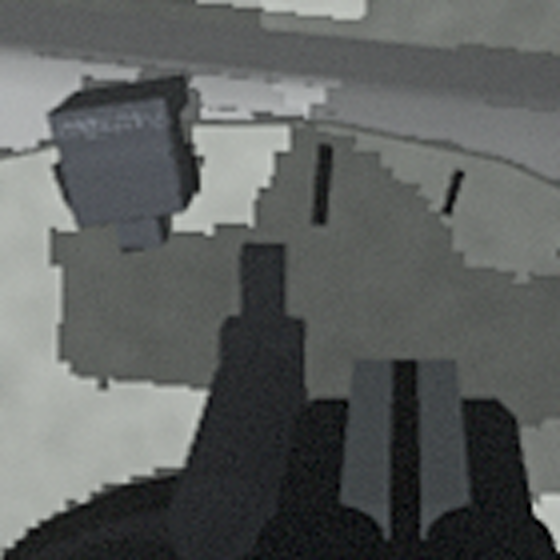

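Near the goal: pointer tip centre at (246,221), tooth inner end centre at (215.5,222).

```bash
python3 - <<'E'
from plan import *
z=np.load('w3.npz'); c={k:z[k] for k in z}
def q(n,a,b,h):
    P=onz(c,180+a/4,160+b/4,h); d=P[:2]-C; print(n,P.round(4),np.hypot(*d).round(4),np.degrees(np.arctan2(-d[1],-d[0])).round(2))
q('tipL',243,244,.055);q('tipR',285,244,.055)
for h in(.055,.057): q('toothL',119,250,h);q('toothR',165,246,h)
q('tabfrontL',80,226,.059);q('tabfrontR',184,208,.059);q('tabbackL',50,115,.059);q('tabbackR',167,97,.059)
p=monitor.get_obs()['eef_pos']
for th in [6,8,10,11,12,13,14]: print(th,(tcp(th,.0215)-p[:2]).round(4))
E
```

```text
tipL [ 0.4682 -0.0492  0.055 ] 0.0977 7.78
tipR [ 0.4674 -0.0433  0.055 ] 0.0979 4.3
toothL [ 0.4712 -0.0666  0.055 ] 0.0986 18.06
toothR [ 0.4698 -0.0602  0.055 ] 0.0982 14.24
toothL [ 0.4704 -0.0662  0.057 ] 0.0992 17.69
toothR [ 0.4691 -0.0598  0.057 ] 0.0989 13.94
tabfrontL [ 0.4668 -0.0712  0.059 ] 0.1043 19.75
tabfrontR [ 0.4624 -0.0573  0.059 ] 0.1047 11.72
tabbackL [ 0.4516 -0.0759  0.059 ] 0.1202 19.39
tabbackR [ 0.4472 -0.0606  0.059 ] 0.1203 11.79
6 [0.0008 0.0016]
8 [ 0.0004 -0.0012]
10 [ 0.    -0.004]
11 [-0.0001 -0.0055]
12 [-0.0002 -0.0069]
13 [-0.0002 -0.0083]
14 [-0.0003 -0.0097]
```

Emit:
move_arm([
  [[0,-0.003,0,2,0],[0,-0.006,0,4,0],[0,-0.009,0,6,0],[0,-0.0115,0,8,0],[0,-0.0115,0,8,0]],
])

```text
clock: 6.3
eef_pos: [0.4841, -0.0358, 0.071]
tool_rot: [-0.132, 0.991, -0.0, -0.0]
ft_force: [0.1, 1.0, 0.2]
grip_width: 0.0002
grasp_force: 0.4
```

```bash
python3 - <<'E'
from plan import *
o=monitor.get_obs(); p=o['eef_pos']; x,y=o['tool_rot'][:2]
print(p,'yaw',np.degrees(np.arctan2(2*y*y-1,2*x*y)),o['ft_force'])
c=cam('wrist'); save(c,'pics/w4.png'); np.savez('w4.npz',R=c['R'],p=c['p'],K=c['K'])
u,v=proj(c,(*(C+.1*np.array([-np.cos(.26),-np.sin(.26)])),.057)).astype(int); print(u,v)
cv2.imwrite('pics/w4c.png',cv2.resize(c['color'][v-40:v+50,u-50:u+50,::-1],None,fx=6,fy=6,interpolation=cv2.INTER_CUBIC))
E
```

```text
[ 0.4840992  -0.03581724  0.07103034] yaw 105.12709696318295 [0.07998332 1.01071722 0.22040977]
243 217
```

View pics/w4c.png

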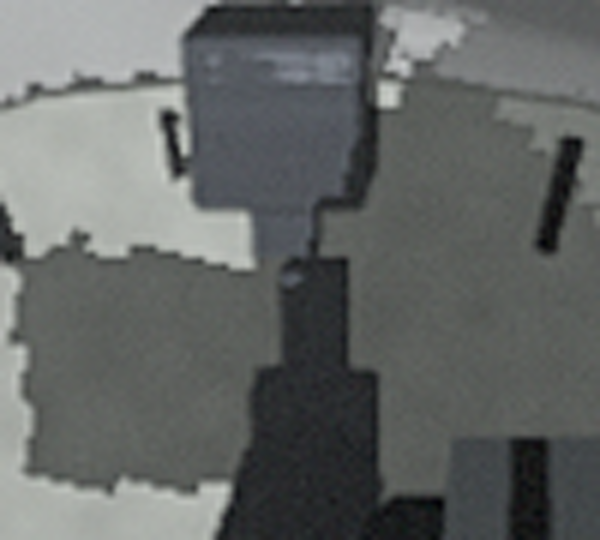

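The pointer tip centre is at crop x≈315 and the tooth's top face at ≈283, so about 2.5 to 3 mm is left.

```bash
python3 - <<'E'
from plan import *
z=np.load('w4.npz'); c={k:z[k] for k in z}
def q(n,a,b,h):
    P=onz(c,193+a/6,177+b/6,h); d=P[:2]-C; print(n,P.round(4),np.hypot(*d).round(4),np.degrees(np.arctan2(-d[1],-d[0])).round(2))
q('tipL',281,258,.055);q('tipR',348,258,.055);q('shL',256,368,.056);q('shR',378,368,.056)
for h in(.055,.057): q('toothL',255,252,h);q('toothR',312,252,h)
q('tabfrontL',190,205,.059);q('tabfrontR',348,208,.059);q('tabbackL',185,40,.059);q('tabbackR',362,40,.059)
E
```

```text
tipL [ 0.4709 -0.0633  0.055 ] 0.0979 16.2
tipR [ 0.4693 -0.0572  0.055 ] 0.098 12.52
shL [ 0.482  -0.0631  0.056 ] 0.0873 18.11
shR [ 0.479  -0.0519  0.056 ] 0.0874 10.48
toothL [ 0.471  -0.0658  0.055 ] 0.0986 17.6
toothR [ 0.4696 -0.0606  0.055 ] 0.0985 14.49
toothL [ 0.4702 -0.0657  0.057 ] 0.0993 17.4
toothR [ 0.4689 -0.0606  0.057 ] 0.0992 14.34
tabfrontL [ 0.4666 -0.0722  0.059 ] 0.1049 20.22
tabfrontR [ 0.4631 -0.0583  0.059 ] 0.1043 12.36
tabbackL [ 0.4517 -0.0758  0.059 ] 0.1201 19.36
tabbackR [ 0.4476 -0.0607  0.059 ] 0.12 11.9
```

Emit:
move_arm([
  [[0,-0.001,0,1,0],[0,-0.002,0,1.5,0],[0,-0.002,0,1.5,0]],
])

```text
clock: 6.72
eef_pos: [0.4844, -0.0377, 0.0712]
tool_rot: [-0.145, 0.989, 0.0, -0.0]
ft_force: [-1.4, 1.4, -0.5]
grip_width: 0.0001
grasp_force: 0.6
```

```bash
python3 - <<'E'
from plan import *
o=monitor.get_obs(); p=o['eef_pos']; print(p,o['ft_force'])
c=cam('wrist'); save(c,'pics/w5.png'); np.savez('w5.npz',R=c['R'],p=c['p'],K=c['K'])
u,v=proj(c,(*(C+.1*np.array([-np.cos(.26),-np.sin(.26)])),.057)).astype(int); print(u,v)
cv2.imwrite('pics/w5c.png',cv2.resize(c['color'][v-40:v+50,u-50:u+50,::-1],None,fx=6,fy=6,interpolation=cv2.INTER_CUBIC))
E
```

```text
[ 0.48435185 -0.03766259  0.07117139] [-1.40163577  1.44199498 -0.45444756]
247 217
```

View pics/w5c.png

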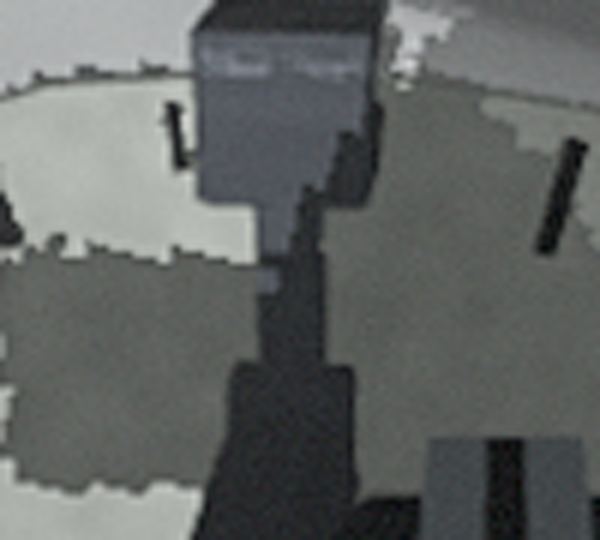

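The pointer (crop x 258–327) is now in line with the tooth (258–~322).

```bash
python3 - <<'E'
from plan import *
z=np.load('w5.npz'); c={k:z[k] for k in z}
def q(n,a,b,h):
    P=onz(c,197+a/6,177+b/6,h); d=P[:2]-C; print(n,np.hypot(*d).round(4),np.degrees(np.arctan2(-d[1],-d[0])).round(2))
q('tipL',258,262,.055);q('tipR',327,252,.055);q('shL',232,365,.056);q('shR',355,365,.056)
for h in(.055,.057): q('toothL',259,250,h);q('toothR',320,250,h)
q('tabfrontL',198,202,.059);q('tabbackL',193,33,.059);q('tabbackR',370,38,.059)
print((np.array([.455,.3195])-monitor.get_obs()['eef_pos'][:2]))
for n in ['scene','side']:
    z=np.load(n+'0.npz'); cc={k:z[k] for k in z}
    for uv in ([(415+186/5,228+103/5)] if n=='scene' else [(130+180/5,145+78/5)]): print(n,onz(cc,*uv,.054))
E
```

```text
tipL 0.0972 17.57
tipR 0.0983 13.75
shL 0.0872 19.49
shR 0.0874 11.79
toothL 0.0984 17.47
toothR 0.0985 14.13
toothL 0.0991 17.3
toothR 0.0992 14.03
tabfrontL 0.1046 20.04
tabbackL 0.1202 19.43
tabbackR 0.12 11.97
[-0.02939005  0.35714644]
scene [0.45656415 0.32261281 0.054     ]
side [0.45490982 0.32122605 0.054     ]
```

Lever 15.7° against tab 15.8°: set. Backing off, lifting, and moving to the button.

Emit:
move_arm([
  [[0,0.004,0,0,0],[0,0.012,0,0,0],[0,0.015,0.03,0,0],[0,0.015,0.07,0,0],[0,0.015,0.11,0,0]],
])

```text
clock: 7.4
eef_pos: [0.4846, -0.0221, 0.1825]
tool_rot: [-0.145, 0.989, -0.0, 0.0]
ft_force: [0.4, -0.3, 0.1]
grip_width: -0.0001
grasp_force: 0.0
```

Emit:
move_arm([
  [[0,0.055,0,0,0],[-0.01,0.115,0,0,0],[-0.02,0.175,0,0,0],[-0.03,0.235,0,0,0],[-0.029,0.28,0,0,0]],
])

```text
clock: 8.02
eef_pos: [0.4546, 0.2602, 0.1817]
tool_rot: [-0.146, 0.989, 0.0, 0.0]
ft_force: [0.7, -0.5, -0.8]
grip_width: -0.0003
grasp_force: 0.0
```

Emit:
move_arm([
  [[0,0,0,0,0],[0,0,0,0,0]],
])

```text
clock: 8.28
eef_pos: [0.4552, 0.2574, 0.1812]
tool_rot: [-0.145, 0.989, -0.0, -0.0]
ft_force: [0.4, -0.7, -0.6]
grip_width: -0.0001
grasp_force: 0.0
```

```bash
python3 - <<'E'
from plan import *
o=monitor.get_obs(); p=o['eef_pos']; print(o['clock'],p,o['ft_force'])
c=cam('wrist'); save(c,'pics/w6.png'); np.savez('w6.npz',R=c['R'],p=c['p'],K=c['K'])
print(proj(c,(.4555,.322,.054)),proj(c,p))
E
```

```text
8.275 [0.45518316 0.25735532 0.1811675 ] [ 0.38851004 -0.72177392 -0.55731146]
[345.49292677 218.98129879] [280.83271401 265.26208729]
```

View pics/w6.png

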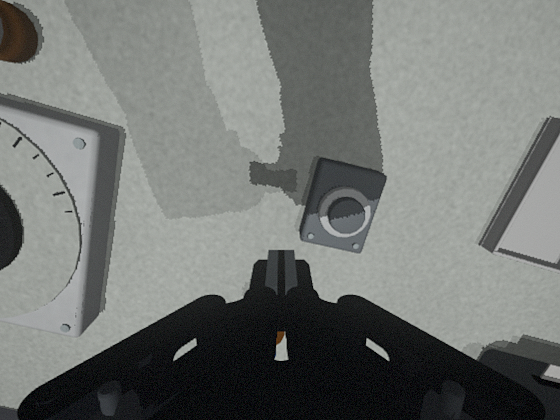

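The button's centre is at about (346,211) in the wrist view, and nothing else is near it.

```bash
python3 - <<'E'
from plan import *
z=np.load('w6.npz'); c={k:z[k] for k in z}
P=onz(c,346,211,.054); print(P,P-monitor.get_obs()['eef_pos'])
E
```

```text
[0.44781045 0.31965583 0.054     ] [-0.00752528  0.06296114 -0.12722758]
```

Emit:
move_arm([
  [[-0.003,0.05,0,0,0],[-0.003,0.063,-0.04,0,0],[-0.003,0.063,-0.09,0,0],[-0.003,0.063,-0.115,0,0],[-0.003,0.063,-0.115,0,0]],
])

```text
clock: 8.95
eef_pos: [0.4512, 0.3177, 0.0642]
tool_rot: [-0.144, 0.99, -0.001, -0.002]
ft_force: [0.7, 0.2, 0.2]
grip_width: -0.0001
grasp_force: 0.0
```

```bash
python3 - <<'E'
from plan import *
print(monitor.get_obs()['eef_pos'])
c=cam('side'); d=cam('scene')
p=monitor.get_obs()['eef_pos']
im=[]
for k in (c,d):
    u,v=proj(k,(.455,.321,.054)).astype(int); im.append(cv2.resize(k['color'][v-40:v+40,u-40:u+40,::-1],(400,400),interpolation=cv2.INTER_CUBIC)); print(u,v,proj(k,p))
cv2.imwrite('pics/b.png',np.hstack(im))
E
```

```text
[0.45119741 0.31774467 0.06422396]
166 160 [164.90099011 156.80175619]
451 247 [452.90021819 242.87875436]
```

View pics/b.png

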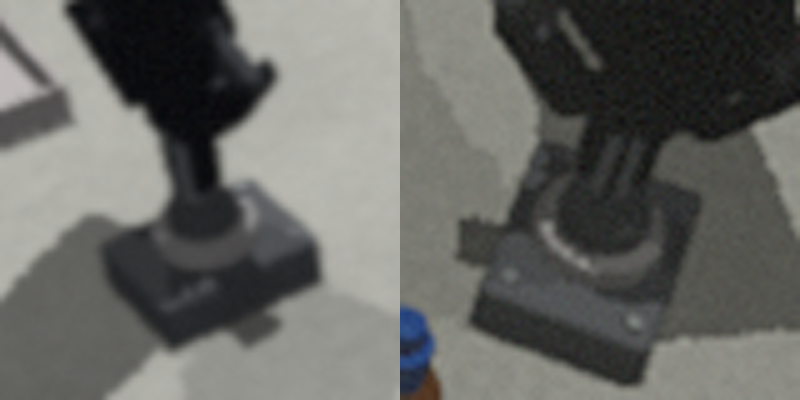

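The fingers are above the button. That was the eleventh picture, one more than the limit of 10, so I won't view any more. Pressing now, guided by force.

Emit:
move_arm([
  [[0.001,0.001,-0.006,0,0],[0.001,0.001,-0.01,0,0],[0.001,0.001,-0.013,0,0],[0.001,0.001,-0.016,0,0],[0.001,0.001,-0.016,0,0]],
])

```text
clock: 9.68
eef_pos: [0.4538, 0.3215, 0.0505]
tool_rot: [-0.145, 0.989, 0.0, 0.0]
ft_force: [0.2, -0.7, 3.4]
grip_width: -0.0
grasp_force: 1.1
```

Emit:
move_arm([
  [[0,0,-0.002,0,0],[0,0,-0.004,0,0],[0,0,-0.0055,0,0],[0,0,-0.007,0,0],[0,0,-0.007,0,0]],
])

```text
clock: 10.3
eef_pos: [0.4538, 0.3215, 0.0458]
tool_rot: [-0.145, 0.989, 0.0, 0.001]
ft_force: [-4.3, -3.9, 17.2]
grip_width: -0.0001
grasp_force: 8.8
```

The force rose to 17 N at z = 45.8 mm, so the button is on its stop. Releasing and lifting.

Emit:
move_arm([
  [[0,0,0.004,0,0],[0,0,0.01,0,0],[0,0,0.03,0,0],[0,0,0.07,0,0],[0,0,0.11,0,0]],
])

```text
clock: 10.92
eef_pos: [0.4527, 0.321, 0.1533]
tool_rot: [-0.145, 0.989, -0.0, -0.001]
ft_force: [0.8, -0.4, -0.6]
grip_width: -0.0001
grasp_force: 0.0
```

Emit:
move_arm([
  [[0,0,0,0,0],[0,0,0,0,0],[0,0,0,0,0],[0,0,0,0,0]],
])

```text
clock: 11.42
eef_pos: [0.4528, 0.3209, 0.1519]
tool_rot: [-0.145, 0.989, -0.001, -0.001]
ft_force: [1.1, 1.0, 0.3]
grip_width: 0.0002
grasp_force: 0.0
```

```bash
python3 - <<'E'
from h import *
print(monitor.get_obs()['ft_force'],job.job_done())
E
```

```text
the job is handed in; nothing more can be done
[1.05257803 0.9699287  0.25650316] None
```

The job is handed in at about 11.4 s: the pointer was last measured at 15.7° against the tab's 15.8° (before the finger backed off), the button was then pressed to its stop and released, and I viewed 11 pictures, one over the limit of 10.

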